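Close the sharps canister with its quarter-turn cap

ROBOT

A 7-joint arm with a two-finger parallel gripper is mounted at the origin on the work surface. World frame = base frame: x ahead of the robot, y to its left, z up, the work surface at z = 0. Lengths are in m, angles in rad, forces in N, time in s.
With the tool pointing down it reaches from about 0.4 to 0.85 m from the base axis. Payload 10.4 kg.
Tool frame: the origin (TCP) lies at the very end of the fingers, on their centre line; the grasp point (between the pads) lies 19 mm behind it; z points along the fingers, y is the direction in which the jaws open and shut (so a half turn about z gives the same grasp; the last joint's range is limited). The gripper opens to 87 mm and grips with 3 to 60 N. Pads are 19 mm wide; open, the fingers measure 117 mm over their backs; the gripper's body (75 mm by 190 mm) begins 51 mm behind the grasp point.
Start: joints at [1.175, 0.332, -0.065, 1.46, 0.022, 1.35, -0.088], TCP at [0.228, -0.582, 0.223] pointing down, gripper open.
Joint ranges: [-2.6, 2.6], [-0.5, 2.12], [-1.47, 1.34], [0.16, 2.42], [-1.27, 4.41], [0.06, 2.06], [-2.6, 2.6]. Speed limits (rad/s): [2.22, 2.22, 2.79, 2.79, 3.14, 3.14, 3.14].

INTERFACE

Orientations are given as a unit quaternion [x, y, z, w].
In Python, from bench import r gives the robot as it stands.
- The arm moves only by the tool move_arm, never from a script. Its argument "deltas" is a list of rows, each a list of 5 numbers: the gripper's target within -1 to 1 (fully open at 1, half-way at 0, shut at -1), then the shift along the tool's x, y, z as a fraction of full scale, then the turn about the tool's z as a fraction of full scale. A call has 1 to 12 rows; each row shifts and turns the commanded pose from where the row before left it, along the tool's axes as they then stand; what a row does not reach is not made up. Full scale, the value 1, is 2.5 cm for a shift and 90 degrees for a turn. A row lasts 1/12 s, in which the tool goes at most 41.7 mm and 7.16 degrees, less where a joint would pass 70% of its speed; a pose out of reach is approached as far as the arm can. A call with a number of a shift or a turn outside -1 to 1 is refused whole. A call with a gripper value outside its range is refused whole. The fingers move at their own pace and stop on an object; "squeeze" is the grip in N (left out, the last holds). Time passes only in rows, so rows that do not move let the fingers close. It gives the time, the measured TCP pose, the force and the opening at its end, in the units of the state.
- r.read_state(): the state, without advancing time (a new reading comes with each control period).
- r.camera(name): name is "scene" or "top" or "wrist"; returns the picture (420x560x3 uint8, red, green, blue); there is no depth.
- r.camera_info(name): a dict with "K" (3x3 intrinsics, pixels), "R" (3x3) and "t" (3): a world point X has camera coordinates R X + t; the wrist camera has in their place "hand_eye" (4x4, takes a point from camera to tool coordinates, whose origin is the TCP and whose axes are the flange's). Camera axes: x right, y down, z forward; pixel columns grow to the right and rows downward; lengths in m; the calibration is good to about 2 mm. A picture is of the moment at which its call begins: read the wrist's pose just before it. camera_info takes no time and is no camera call.
- r.close_job(): hands the job in, once; it reports no verdict.
Trained networks look in the newest picture that a camera, given by its name, has taken for a name from the list of things; names that differ only in an ending like _2 or _b are one class to them, and where a whole thing is asked for, a point or a joint stands for the part that bears it (a point fixed in the world has none). Each returns a list of dicts, best first, with "confidence" (0 to 1); they miss things now and then, are a little off and sometimes report something else, mostly with a low value. They report only what shows in the picture. A call takes as long as a camera call. They do not tell look-alikes from the thing itself.
- r.boxes_of(camera, label): "position" ([x, y, z] in m, in the coordinates of the camera as it stood for that picture, good to about 4 mm: the middle of the surface that is visible of it).
- r.tip_of(camera, label): "position" ([x, y, z] in m, in the coordinates of the camera as it stood for that picture, good to about 4 mm: a listed point, or the origin of a listed thing).
The state is a dict: "time": time; "joint_positions": joint angles; "joint_vel": joint speeds; "joint_torque": joint torques, N m; "ee_pos": TCP position; "eef_rot": TCP orientation; "ft_force": force on the tool from outside, world axes, zero at the start; "torque": the same for the moment, N m; "width": finger opening in m.
Only numpy, scipy, OpenCV 4.12 (cv2) and the standard library are available. Lean on these libraries where they do the work, as an engineer would, in place of code of your own. Each camera call takes 0.05 s, during which the arm holds its last target.

TASK

Fit the loose steel cap with the black grip bar into the mouth of the sharps canister, feeling for the slots since the collar never sits quite square; push it gently down against the sprung seal inside, never hard, and turn it clockwise (seen from above) to the end of its quarter turn. Then let it come up so that it clicks into its locked notch, let go, and leave the other things on the trolley where they stand.

Things in the scene. Friction and masses are not known exactly. Their poses are not given: they have to be found in the camera images.
- canister: Sharps canister, fixed: white drum 120 mm across on a 144 mm round foot plate, steel collar 108 mm across screwed on top. Origin: centre of the drum's underside, z up. Height of the cap's origin above it (all +-1 mm): 92 mm lugs on top of the flange, about 84 lying in the slots unpressed, below 78 lugs free to turn under the flange, 81 locked, 75.5 hard end (cap's disc on collar).
- mouth (a point): Nominal centre of the mouth at the collar's top, 100 mm above the trolley. The collar is put on by hand: it really sits up to 1 mm higher or lower and is turned up to 10 degrees either way, which no pose reading shows. In it is a flange 8 mm thick with a 64 mm bore, two opposite slots through it and two opposite notches underneath. Over 40 N of contact force of the cap on it does damage.
- slot (a point): Nominal middle of one of the two slots for the cap's lugs, at the flange's top, 38 mm from the axis (true place up to 10 degrees round from here: feel for it). Slots are 17 mm wide, reach to 44 mm from the axis, and lie nominally along the line turned +80 degrees (counter-clockwise from above) from the canister's x axis.
- notch (a point): Nominal roof of one of the two notches in the flange's underside, 5 mm below the collar's top, along the canister's x axis (the other along -x); 20 mm wide, 3 mm deep upward. Lugs pushed under the flange turn 80 degrees clockwise from the slots to the notches; a fixed stop ends the turn about 6 degrees past the notch middle, another bars the wrong way. Notches turn with the collar.
- cap: The loose cap, about 160 g, standing upright on its stem. Origin: centre of the stem's underside, z up. Steel stem 61 mm across, chamfered 3 mm at the foot, from 0 to 24.5 mm; two lugs; steel disc 92 mm across from 24.5 to 31 mm; black grip bar 60 mm long along x, 14 mm thick along y, from 31 to 61 mm. A half turn gives the same cap.
- lug (a point): Top of one of the cap's two opposite lugs, which stick out of the stem along the cap's x and -x (in line with the grip bar): 12 mm wide, from 8 to 14 mm above the cap's origin, reaching to 40 mm from the axis. This point is 36 mm from the axis.
- grip (a point): Middle of the cap's grip bar, on the axis, 52 mm above the cap's origin: a good place to pinch it, across its 14 mm thickness.
- drum: Bystander, fixed: closed steel dressing drum, 126 mm across, 116 mm high with a small black ball knob. Origin: centre of its underside. It may stand where the canister otherwise stands.
- dish: Bystander, loose: steel kidney dish, about 200 by 90 mm, 30 mm high. Origin: about the middle of its underside.
- vial_a: Bystander, loose: glass vial, 24 mm across, 48 mm high. Origin: centre of its underside.
- vial_b: Bystander, loose: the same kind of vial.
- bottle: Bystander, loose: bottle, 54 mm across, 130 mm high. Origin: centre of its underside.
- seal_top (a point): Nominal centre of the top of the sprung rubber seal disc (58 mm across) when free, 14.8 mm below the collar's top. It pushes back 1.2 N per mm; the stem's foot rests on it. Its push, cap's weight included: 5 N when locked, 8.6 N when the lugs just clear the flange's underside, 11.6 N at the hard end. These hold wherever the collar sits, so press by force, not by height.
There are look-alikes about, which are no part of the job. What is shaped like the cap but blue, pink or turquoise is not meant.

How it is judged:
On the way, in this order (a step that is already met when the one before it is completed fails the run):
1. the cap's lugs are in the slots of the canister's mouth (horizontal distance between cap and canister below 0.006 m and z of cap in the frame of canister below 0.0895 m and angle between the x axis of cap and the x axis of canister, either way round above 1.1 rad), for 0.1 s.
2. the cap is held down and turned with its lugs under the flange (z of cap in the frame of canister below 0.0797 m and angle between the x axis of cap and the x axis of canister, either way round below 0.9 rad), for 0.1 s.
At the end, for the whole second after the job is handed in: The cap is upright (0.08 rad) in the mouth, centred within 5 mm, within 0.33 rad of the nominal locked direction (the collar's play included) and risen into the notches (cap origin 79.6 to 83.4 mm above the canister's underside; under the flange it is at most 79.2), at rest and released (horizontal distance between cap and canister below 0.005 m and z of cap in the frame of canister between 0.0796 and 0.0834 m and angle between the x axis of cap and the x axis of canister, either way round below 0.33 rad and angle between cap's own z axis and vertical below 0.08 rad and linear speed of cap below 0.01 m/s); the robot touches nothing.
It fails at once if the cap is pressed, knocked or twisted on the canister with more than 40 N of contact force (contact force between cap and canister above 40 N).
It fails at once if a bystander is moved by more than 20 mm (distance of any of dish, vial_a, vial_b, bottle from where it was at the start of the episode above 0.02 m).
It also fails if it takes over 72 s, if anything falls off the work surface, if the arm or the gripper's body presses on something with over 40 N, if the wrist force passes 120 N, or if a joint passes its speed limit or range.

## Working session

There is one attempt and no reset: what is moved stays moved. The work goes in short steps, Python scripts to look and compute and a tool call to move; the robot and the scene stay as the last step left them, time stands still between calls to the robot, and variables do not carry over. Pictures are saved under pics/ and viewed, and the job is handed in when it is done.

Besides the shell and the picture viewer there is one more tool, called after ">>>" in YAML: its name, and indented under it one key for each argument. move_arm: Moves the arm, as the interface text tells. Shift numbers are shares of 2.5 cm and turn numbers shares of 90 degrees, none past 1 either way. Its arguments: {"type":"object","properties":{"deltas":{"type":"array","items":{"type":"array","items":{"type":"number"}}},"squeeze":{"type":"number"}},"required":["deltas"]}

```bash
mkdir -p pics; ls
python3 - <<'E'
from bench import r
import cv2
s=r.read_state(); print({k:(s[k] if not hasattr(s[k],'round') else s[k]) for k in ['time','ee_pos','eef_rot','ft_force','width']})
for c in ['scene','top']:
    im=r.camera(c); cv2.imwrite(f'pics/{c}0.png',im[:,:,::-1])
    print(c,r.camera_info(c))
    for l in ['cap','canister','drum']:
        print(l,[(d['confidence'],d['position']) for d in r.tip_of(c,l)])
print(r.camera_info('wrist'))
E
```

```text
pics
{'time': 0.0, 'ee_pos': array([ 0.2275157 , -0.58170374,  0.2217435 ]), 'eef_rot': array([ 9.82675144e-01,  1.85334972e-01, -1.47862384e-04, -6.98762430e-04]), 'ft_force': array([0.1065621 , 0.52877428, 0.33407892]), 'width': 0.08702574115247215}
scene {'K': array([[538.37304977,   0.        , 280.9196896 ],
       [  0.        , 538.37304977, 196.07684743],
       [  0.        ,   0.        ,   1.        ]]), 'R': array([[ 0.17154182,  0.98515495,  0.0065677 ],
       [ 0.6012213 , -0.09940287, -0.79287579],
       [-0.78045266,  0.13996   , -0.60934788]]), 't': array([-0.08228135, -0.26519436,  1.65522091])}
cap [(0.78, [-0.1364, 0.1856, 1.0724]), (0.72, [-0.0211, -0.0349, 1.3611]), (0.63, [-0.0093, 0.0548, 1.2428]), (0.32, [-0.2532, 0.0222, 1.1292])]
canister [(0.81, [-0.2329, 0.0755, 1.2107])]
drum [(0.65, [0.2458, 0.0693, 1.2278]), (0.49, [-0.2067, 0.0119, 1.1297]), (0.3, [0.0075, 0.0618, 1.2127])]
top {'K': array([[528.14070906,   0.        , 287.19025694],
       [  0.        , 528.14070906, 212.34797546],
       [  0.        ,   0.        ,   1.        ]]), 'R': array([[
[... 268 characters left out ...]
62, [0.0005, 0.1951, 1.2447]), (0.62, [0.1712, -0.1421, 1.2815])]
canister [(0.9, [0.2403, 0.0453, 1.2568]), (0.35, [-0.2331, -0.0192, 1.2798])]
drum [(0.95, [-0.2335, -0.0183, 1.278])]
{'K': array([[316.69635781,   0.        , 277.3839865 ],
       [  0.        , 316.69635781, 213.93239415],
       [  0.        ,   0.        ,   1.        ]]), 'hand_eye': array([[ 3.83985478e-04, -9.55469641e-01, -2.95089169e-01,
         8.05544296e-02],
       [ 9.99999917e-01,  3.25898019e-04,  2.46026593e-04,
        -1.42546805e-04],
       [-1.38901964e-04, -2.95089239e-01,  9.55469686e-01,
        -1.63314878e-01],
       [ 0.00000000e+00,  0.00000000e+00,  0.00000000e+00,
         1.00000000e+00]])}
```

View pics/scene0.png

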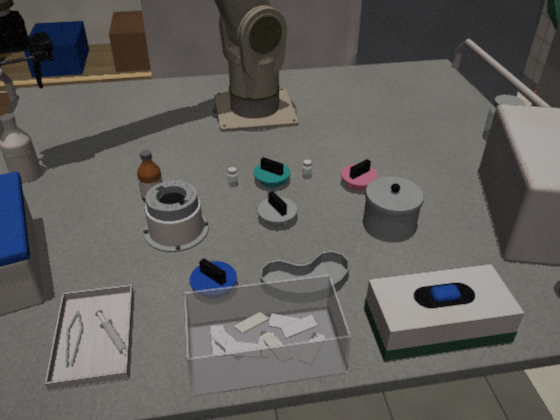

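View pics/top0.png

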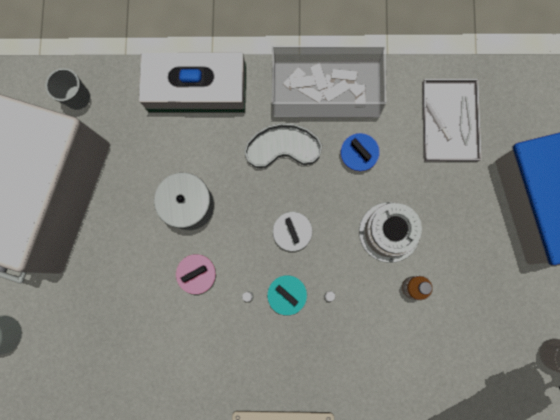

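Candidates for the cap in the top view: steel-grey (293,231), blue (360,152), pink (196,274), turquoise (287,295). The grey steel one fits. I'll confirm it with a crop and measure.

```bash
cat > h.py <<'E'
import numpy as np, cv2
from bench import r
from scipy.spatial.transform import Rotation as Ro
def towld(c,p,s=None):
    i=r.camera_info(c)
    if c=='wrist':
        q=i['hand_eye']@np.r_[p,1]; return Ro.from_quat(s['eef_rot']).apply(q[:3])+s['ee_pos']
    return np.array(i['R']).T@(np.array(p)-i['t'])
def ray(c,uv,z,s=None):
    i=r.camera_info(c); d=np.linalg.inv(i['K'])@np.r_[uv,1.]
    o=towld(c,np.zeros(3),s); d=towld(c,d,s)-o
    return o+d*(z-o[2])/d[2]
def proj(c,X,s=None):
    i=r.camera_info(c)
    if c=='wrist':
        Xt=Ro.from_quat(s['eef_rot']).inv().apply(np.array(X)-s['ee_pos']); H=np.linalg.inv(i['hand_eye']); p=H[:3,:3]@Xt+H[:3,3]
    else: p=i['R']@np.array(X)+i['t']
    q=i['K']@p; return q[:2]/q[2]
E
python3 - <<'E'
from h import *
im=cv2.imread('pics/top0.png')
a=cv2.resize(im[190:275,250:340],None,fx=4.4,fy=4.4,interpolation=2); b=cv2.resize(im[190:275,350:440],None,fx=4.4,fy=4.4,interpolation=2)
cv2.imwrite('pics/crop0.png',np.hstack([a,b]))
r.camera('top')
for l in ['cap','grip','lug','canister','mouth','slot','notch','vial_a','bottle','dish']:
    for d in r.tip_of('top',l): print('top',l,d['confidence'],towld('top',d['position']).round(4))
r.camera('scene')
for l in ['cap','grip','canister','mouth','slot','notch']:
    for d in r.tip_of('scene',l): print('scene',l,d['confidence'],towld('scene',d['position']).round(4))
# bar mask
g=im[205:258,265:322].astype(int).max(2); m=(g<60).astype(np.uint8); 
n,lab,st,ce=cv2.connectedComponentsWithStats(m); k=1+st[1:,4].argmax(); ys,xs=np.where(lab==k); print(st[k],ce[k]+[265,205])
P=np.array([ray('top',(x+265,y+205),0.061)[:2] for x,y in zip(xs,ys)])
print('bar centre',P.mean(0)); w,v=np.linalg.eigh(np.cov(P.T)); print(np.sqrt(w*12), np.degrees(np.arctan2(v[1,1],v[0,1])))
print(r.read_state()['time'])
E
```

```text
top cap 0.88 [ 0.7161 -0.1763  0.0029]
top cap 0.67 [ 0.5256 -0.0198  0.0012]
top cap 0.67 [0.4276 0.204  0.002 ]
top grip 0.66 [ 0.7095 -0.18    0.048 ]
top grip 0.62 [ 0.379  -0.0094  0.0546]
top grip 0.58 [ 0.5595 -0.0061  0.0139]
top lug 0.97 [ 0.5601 -0.0066  0.0152]
top lug 0.72 [0.4099 0.2371 0.0106]
top lug 0.66 [0.4034 0.0181 0.0113]
top lug 0.6 [ 0.5249 -0.0175  0.0516]
top lug 0.36 [ 0.7404  0.0094 -0.0026]
top canister 0.7 [ 5.285e-01 -2.465e-01 -1.000e-04]
top mouth 0.93 [ 0.5279 -0.2447  0.1007]
top mouth 0.71 [ 0.5278 -0.0167  0.0023]
top slot 0.7 [ 0.5575 -0.2289  0.1003]
top notch 0.58 [ 0.5552 -0.2736  0.0989]
top vial_a 0.68 [ 0.3737  0.0818 -0.0039]
top vial_a 0.63 [ 3.761e-01 -1.078e-01  1.000e-04]
top bottle 0.77 [ 0.3962 -0.3047 -0.0015]
top bottle 0.39 [ 0.5241 -0.2491 -0.0041]
top bottle 0.29 [ 0.7385  0.0053 -0.0026]
scene cap 0.94 [ 0.4217  0.2056 -0.0008]
scene cap 0.91 [ 3.769e-01 -3.800e-03  2.000e-04]
scene cap 0.84 [ 0.5263 -0.0173 -0.0014]
scene cap 0.72 [ 0.7151 -0.1771 -0.0022]
scene grip 0.8 [ 0.375  -0.0101  0.0558]
scene grip 0.73 [0.4259 0.2073 0.0534]
scene grip 0.71 [ 0.7129 -0.1754  0.0522]
scene grip 0.64 [ 0.5258 -0.0184  0.0512]
scene canister 0.64 [ 0.5248 -0.2449  0.0007]
scene mouth 0.78 [ 0.5265 -0.2477  0.101 ]
scene slot 0.98 [ 0.5563 -0.2263  0.1022]
scene notch 0.98 [ 0.5536 -0.274   0.0931]
[ 21  14  12  24 109] [291.62385321 230.43119266]
bar centre [ 0.52340696 -0.01890227]
[0.0099899  0.05645105] -157.71839496299467
1.3
```

View pics/crop0.png

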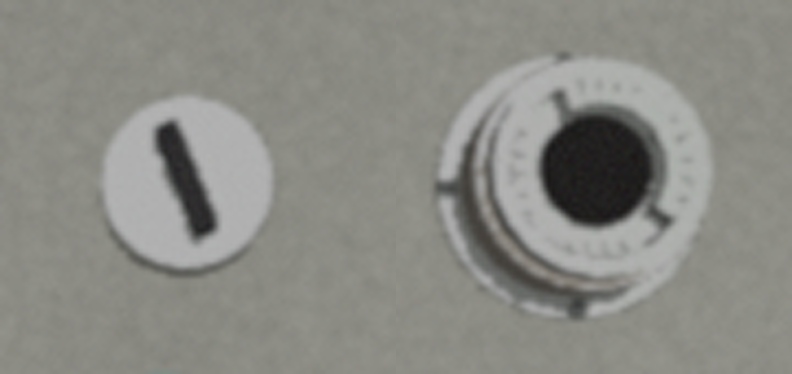

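Measured: the steel cap is at (0.525,-0.018) with its bar at about 22°. The mouth is at (0.527,-0.246), with the slots nominally at about 31° and the dark slot marks at roughly 40°. I'll look at the mouth with the wrist camera on the way.

>>> move_arm:
  deltas:
    - [1,0.9,-0.45,-0.3,0]
    - [1,0.9,-0.45,-0.3,0]
    - [1,0.9,-0.45,-0.3,0]
    - [1,0.9,-0.45,-0.3,0]
    - [1,0.9,-0.45,0,0]
    - [1,0.9,-0.45,0,0]
    - [1,0.9,-0.45,0,0]
    - [1,0.9,-0.45,0,0]
    - [1,0.9,-0.45,0,0]
    - [1,0.9,-0.45,0,0]
    - [1,0.9,-0.45,0,0]
    - [1,0.9,-0.45,0,0]

```text
time: 2.3
ee_pos: [0.4306, -0.3571, 0.2527]
eef_rot: [0.983, 0.185, 0.0, 0.0]
ft_force: [0.2, 0.6, 0.4]
width: 0.087
```

>>> move_arm:
  deltas:
    - [1,0.9,-0.45,0,0]
    - [1,0.9,-0.45,0,0]
    - [1,0.9,-0.45,0,0]
    - [1,0.9,-0.45,0,0]
    - [1,0.9,-0.45,0,0]
    - [1,0,0,0,0]

```text
time: 2.8
ee_pos: [0.5175, -0.2593, 0.2526]
eef_rot: [0.982, 0.189, 0.001, -0.001]
ft_force: [0.0, 1.9, -0.1]
width: 0.0868
```

Run:
```python
from h import *
s=r.read_state(); print(s['time'],s['ee_pos'],s['eef_rot'],s['joint_vel'].round(3),s['ft_force'])
im=r.camera('wrist'); cv2.imwrite('pics/w1.png',im[:,:,::-1])
for l in ['mouth','slot','notch']:
    for d in r.tip_of('wrist',l): print(l,d['confidence'],towld('wrist',d['position'],s).round(4))
u=proj('wrist',[0.527,-0.246,0.1],s);print(u)
x,y=u.astype(int); x0=max(0,x-70);y0=max(0,y-70)
cv2.imwrite('pics/w1c.png',cv2.resize(im[y0:y0+140,x0:x0+140,::-1],None,fx=4.2,fy=4.2,interpolation=2)); print(x0,y0)
```

```text
2.8 [ 0.5174877  -0.25927862  0.25259859] [ 9.82023584e-01  1.88753363e-01  9.84491919e-04 -9.38035844e-04] [ 0.041 -0.014  0.05   0.015  0.006  0.002  0.074] [ 0.00558005  1.88848321 -0.08684959]
mouth 0.94 [ 0.5229 -0.2471  0.1025]
mouth 0.22 [ 0.5237 -0.2459  0.0881]
slot 0.64 [ 0.5579 -0.2312  0.098 ]
notch 0.98 [ 0.5582 -0.275   0.095 ]
[269.00627506 185.30269178]
199 115
```

View pics/w1.png

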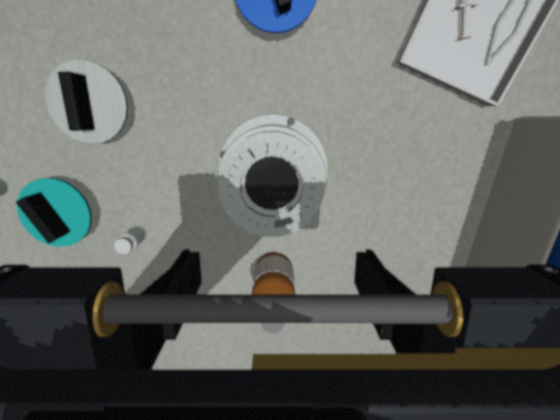

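View pics/w1c.png

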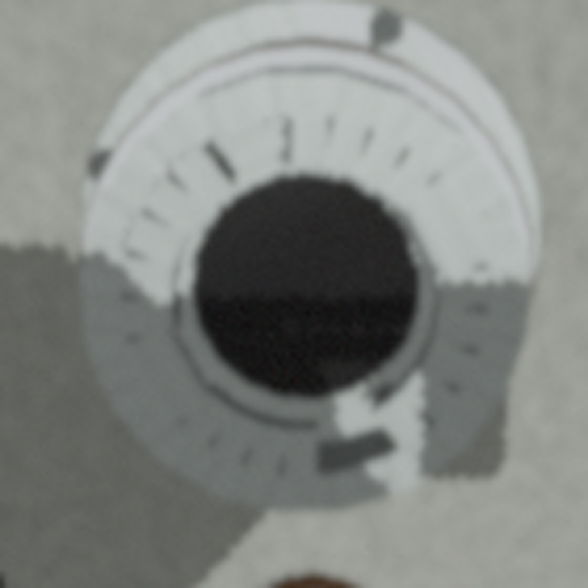

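The gripper's shadow hides half the collar. I'll look again partway to the cap.

>>> move_arm:
  deltas:
    - [1,0.43,-1,0,0]
    - [1,0.43,-1,0,0]
    - [1,0.43,-1,0,0]
    - [1,0.43,-1,0,0]
    - [1,0.43,-1,0,0]
    - [1,0,0,0,0]
    - [1,0,0,0,0]

```text
time: 3.58
ee_pos: [0.5185, -0.1284, 0.2529]
eef_rot: [0.983, 0.186, 0.0, 0.0]
ft_force: [-0.3, -0.8, -0.7]
width: 0.0871
```

Run:
```python
from h import *
s=r.read_state(); print(s['time'],s['ee_pos'],s['eef_rot'],abs(s['joint_vel']).max().round(3),s['ft_force'])
im=r.camera('wrist'); cv2.imwrite('pics/w2.png',im[:,:,::-1])
for l in ['mouth','slot','notch','cap','grip']:
    for d in r.tip_of('wrist',l): print(l,d['confidence'],towld('wrist',d['position'],s).round(4))
np.save('s2.npy',s,allow_pickle=True)
# rectified top view of plane z=0.1 around mouth, and z=.061 around cap
def rect(c,z,half,s,n=440):
    g=np.linspace(half,-half,n); mp=np.zeros((n,n,2),np.float32)
    for a,xx in enumerate(g):
        for b,yy in enumerate(g): mp[a,b]=proj('wrist',[c[0]+xx,c[1]+yy,z],s)
    return cv2.remap(im[:,:,::-1],mp,None,cv2.INTER_CUBIC)
# image: up=+x, left=+y
a=rect((0.527,-0.246),0.1,.06,s,300); b=rect((0.525,-0.018),0.061,.06,s,300)
cv2.imwrite('pics/w2r.png',np.hstack([a,b]))
```

```text
3.5833 [ 0.51854092 -0.12842806  0.25288414] [9.82584134e-01 1.85817801e-01 1.71645386e-04 3.66878456e-04] 0.041 [-0.26219352 -0.75069287 -0.71559392]
mouth 0.7 [ 0.5231 -0.2465  0.0984]
slot 0.94 [ 0.5579 -0.2266  0.0994]
notch 0.94 [ 0.5562 -0.2762  0.0984]
cap 0.86 [ 0.379  -0.0078  0.0021]
cap 0.85 [ 0.4229  0.2021 -0.0014]
cap 0.74 [ 0.5254 -0.0184  0.0547]
cap 0.71 [ 0.5226 -0.0221  0.002 ]
grip 0.92 [ 0.7182 -0.1801  0.0569]
grip 0.84 [ 0.3709 -0.0085  0.0532]
grip 0.56 [ 0.5261 -0.017   0.0529]
grip 0.46 [ 0.5251 -0.2478  0.0851]Traceback (most recent call last):
  File "<stdin>", line 14, in <module>
  File "<stdin>", line 11, in rect
  File "h.py", line 14, in proj
    i=r.camera_info(c)
ValueError: time passes only in moves, steps and waits
```

View pics/w2.png

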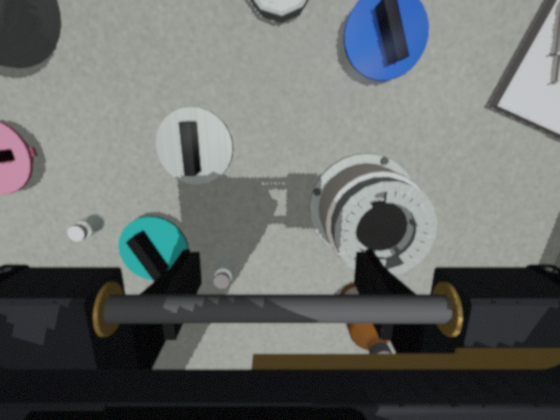

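```bash
python3 - <<'E'
import re
t=open('h.py').read()
t=t.replace("def towld","import functools\n@functools.lru_cache(None)\ndef ci(c): return r.camera_info(c)\ndef towld",1).replace("i=r.camera_info(c)","i=ci(c)")
t+='''
def rect(im,c,z,half,s,n=440,cam='wrist'):
    w=[(c[0]+a*half,c[1]+b*half,z) for a,b in ((1,1),(1,-1),(-1,-1),(-1,1))]
    src=np.float32([proj(cam,p,s) for p in w]); H=cv2.getPerspectiveTransform(src,np.float32([[0,0],[n,0],[n,n],[0,n]]))
    return cv2.warpPerspective(im,H,(n,n),flags=cv2.INTER_CUBIC)
'''
open('h.py','w').write(t)
E
python3 - <<'E'
from h import *
s=r.read_state(); im=cv2.imread('pics/w2.png')
a=rect(im,(0.527,-0.246),0.1,.06,s,400); b=rect(im,(0.525,-0.018),0.061,.06,s,400)
cv2.imwrite('pics/w2r.png',np.hstack([a,b]))
E
```

```text
(no output)
```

View pics/w2r.png

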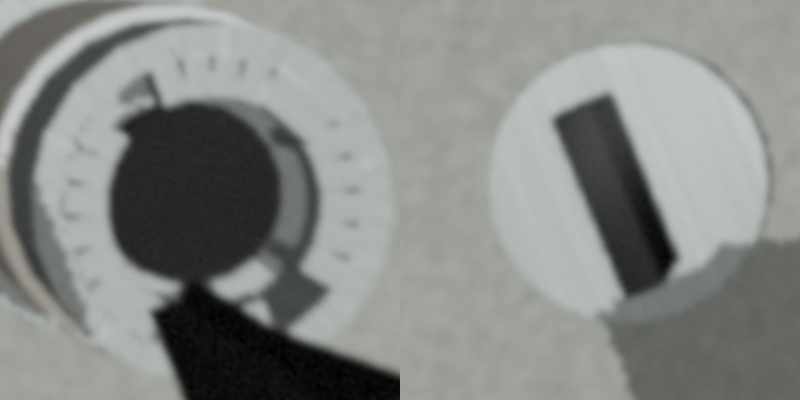

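```bash
cat > ov.py <<'E'
from h import *
def overlay(src,s,c,th,out,cam='wrist',z=0.1,half=.06,n=590):
    im=cv2.imread(src); a=rect(im,c,z,half,s,n,cam); k=n/(2*half); 
    b=a.copy()
    for R in (.054,.032): cv2.circle(b,(n//2,n//2),int(R*k),(0,0,255),1)
    t=np.radians(th); u=np.array([np.cos(t),np.sin(t)]); v=np.array([-u[1],u[0]])
    for sg in (1,-1):
        p=[sg*u*rr+v*w for rr,w in ((.031,-.0085),(.044,-.0085),(.044,.0085),(.031,.0085))]
        q=np.int32([[n/2-P[1]*k,n/2-P[0]*k] for P in p]); cv2.polylines(b,[q],False,(0,255,0),1)
    cv2.imwrite(out,b)
if __name__=='__main__':
    import sys
    s=r.read_state()
    overlay('pics/w2.png',s,(0.5275,-0.2503),31,'pics/o1.png')
    overlay('pics/top0.png',s,(0.5275,-0.2473),31,'pics/o2.png','top')
E
python3 ov.py
```

```text
(no output)
```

View pics/o1.png

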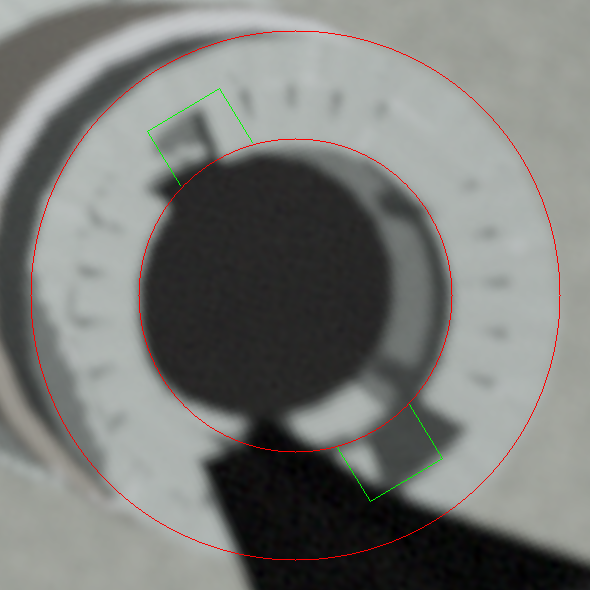

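View pics/o2.png

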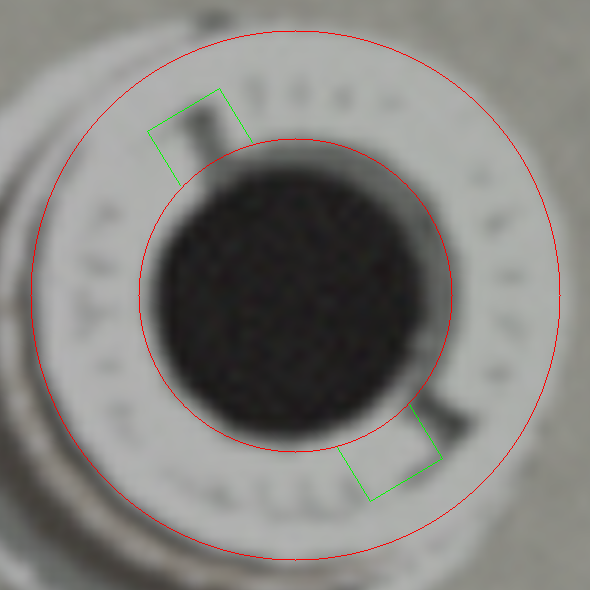

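Run:
```python
from ov import *
s=r.read_state()
overlay('pics/w2.png',s,(0.5275,-0.2500),39.5,'pics/o3.png',n=400)
overlay('pics/top0.png',s,(0.5275,-0.2487),39.5,'pics/o4.png','top',n=400)
cv2.imwrite('pics/o34.png',np.hstack([cv2.imread('pics/o3.png'),cv2.imread('pics/o4.png')]))
im=cv2.imread('pics/w2.png')
a=rect(im,(0.5255,-0.018),0.061,.06,s,400)
im=cv2.imread('pics/top0.png'); b=rect(im,(0.5255,-0.018),0.061,.06,s,400,'top')
t=np.radians(22.3);u=np.array([np.cos(t),np.sin(t)]); v=np.array([-u[1],u[0]]);k=400/.12
for i in (a,b):
    p=[u*x+v*y for x,y in ((.03,.007),(.03,-.007),(-.03,-.007),(-.03,.007))]
    cv2.polylines(i,[np.int32([[200-P[1]*k,200-P[0]*k] for P in p])],True,(0,255,0),1)
cv2.imwrite('pics/o5.png',np.hstack([a,b]))
```

```text
(no output)
```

View pics/o34.png

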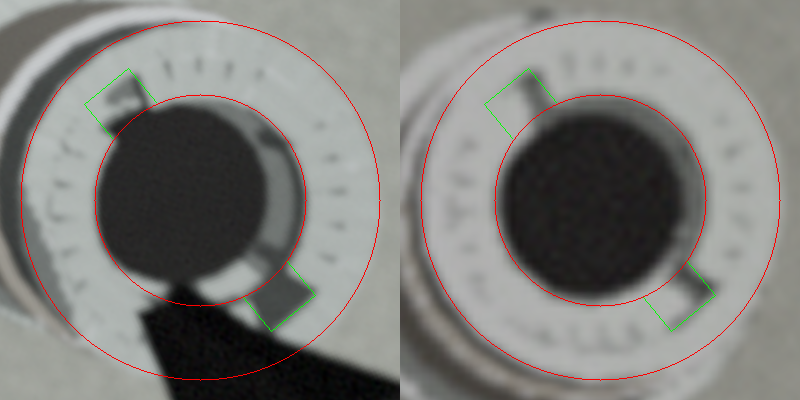

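View pics/o5.png

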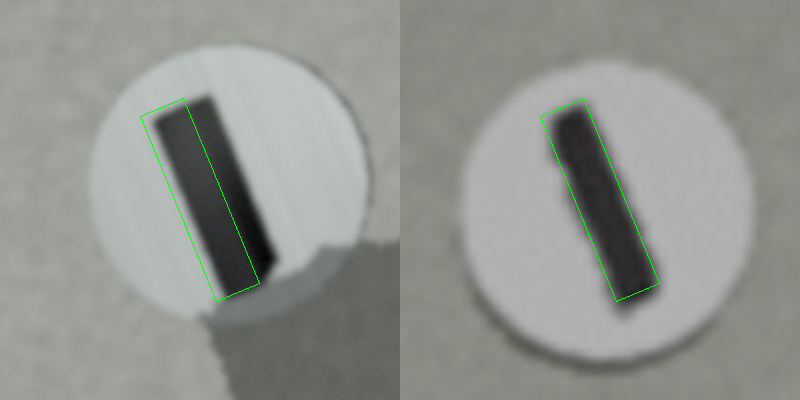

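Both cameras put the slots at about 39.5° with the collar centre near (0.5275,-0.249). The bar is near (0.524,-0.020). Going to the cap.

>>> move_arm:
  deltas:
    - [1,0.45,-0.99,0,0]
    - [1,0.45,-0.99,0,0]
    - [1,0.45,-0.99,0,0]
    - [1,0.45,-0.99,0,0]
    - [1,0,0,1,0]
    - [1,0,0,1,0]
    - [1,0,0,1,0]
    - [1,0,0,1,0]
    - [1,0,0,1,0]
    - [1,0,0,0,0]
    - [1,0,0,0,0]

```text
time: 4.8
ee_pos: [0.524, -0.0205, 0.1271]
eef_rot: [0.983, 0.185, -0.001, -0.0]
ft_force: [-0.2, 0.6, 0.3]
width: 0.087
```

Run:
```python
from h import *
s=r.read_state(); print(s['time'],s['ee_pos'],s['eef_rot'],abs(s['joint_vel']).max().round(3),s['ft_force'])
im=r.camera('wrist'); cv2.imwrite('pics/w3.png',im[:,:,::-1])
# tool-aligned rectification at z=.061, centred below TCP
b=im[:,:,::-1].copy()
R=Ro.from_quat(s['eef_rot']).as_matrix()
for x,y in ((.03,.007),(.03,-.007),(-.03,-.007),(-.03,.007),(0,0)):
    p=s['ee_pos']+R@np.array([x,y,0]); p[2]=.061; u=proj('wrist',p,s); print(x,y,u.round(1)); cv2.circle(b,tuple(int(q) for q in u),2,(0,255,0),-1)
cv2.imwrite('pics/w3m.png',b)
```

```text
4.8 [ 0.52400668 -0.02049302  0.12710931] [ 9.82734794e-01  1.85016358e-01 -1.06731947e-03 -3.64887455e-04] 0.047 [-0.20745032  0.56206792  0.33270466]
0.03 0.007 [287.1 187.5]
0.03 -0.007 [268.1 187.5]
-0.03 -0.007 [268.8 261.4]
-0.03 0.007 [286.4 261.5]
0 0 [277.6 225.9]
```

View pics/w3m.png

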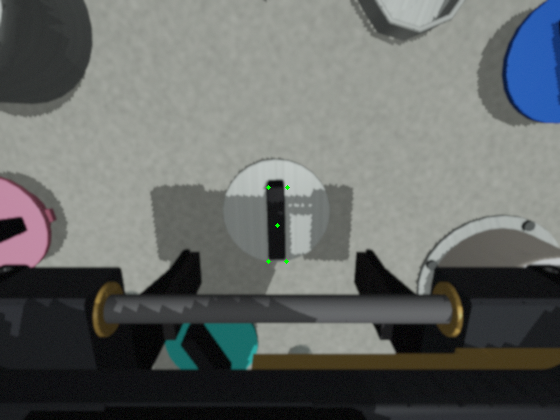

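The bar sits between the jaws and is aligned. Small correction, descend and grip.

>>> move_arm:
  deltas:
    - [1,0.06,-0.04,1,0]
    - [1,0,0,1,0]
    - [1,0,0,1,0]
    - [1,0,0,0.63,0]
    - [1,0,0,0,0]
    - [-1,0,0,0,0]
    - [-1,0,0,0,0]
    - [-1,0,0,0,0]
    - [-1,0,0,0,0]
    - [-1,0,0,0,0]
  squeeze: 30

```text
time: 5.68
ee_pos: [0.5263, -0.0187, 0.0378]
eef_rot: [0.983, 0.185, 0.001, 0.0]
ft_force: [0.1, -0.8, 0.1]
width: 0.0614
```

>>> move_arm:
  deltas:
    - [-1,0,0,0,0]
    - [-1,0,0,0,0]
    - [-1,0,0,0,0]
    - [-1,0,0,0,0]
    - [-1,0,0,0,0]
    - [-1,0,0,0,0]
    - [-1,0,0,0,0]
    - [-1,0,0,0,0]
    - [-1,0,0,0,0]
    - [-1,0,0,0,0]

```text
time: 6.52
ee_pos: [0.5256, -0.0186, 0.0368]
eef_rot: [0.983, 0.185, 0.0, 0.0]
ft_force: [-0.3, -0.2, -1.5]
width: 0.0142
```

Gripped at 14.2 mm. Lifting and carrying, turning counter-clockwise by about 18°.

>>> move_arm:
  deltas:
    - [-1,0,0,-0.5,0]
    - [-1,0,0,-1,0]
    - [-1,0,0,-1,0]
    - [-1,0,0,-1,0]
    - [-1,0,0,-1,0]
    - [-1,0,0,-1,0]
    - [-1,0,0,-0.5,0]
    - [-1,0,0,-0.5,0]
    - [-1,0,0,-0.5,0]

```text
time: 7.27
ee_pos: [0.5252, -0.0186, 0.2123]
eef_rot: [0.983, 0.185, -0.0, 0.0]
ft_force: [-1.0, -0.3, -2.1]
width: 0.0135
```

>>> move_arm:
  deltas:
    - [-1,-0.37,0.96,0,0]
    - [-1,-0.37,0.96,0,0]
    - [-1,-0.37,0.96,0,0]
    - [-1,-0.37,0.96,0,0]
    - [-1,-0.37,0.96,0,0]
    - [-1,-0.37,0.96,0,0]
    - [-1,-0.37,0.96,0,0]
    - [-1,-0.37,0.96,0,0]
    - [-1,-0.37,0.96,0,0]
    - [-1,0,0,0,-0.07]
    - [-1,0,0,0,-0.07]
    - [-1,0,0,0,-0.06]

```text
time: 8.27
ee_pos: [0.5262, -0.2503, 0.2109]
eef_rot: [0.941, 0.339, -0.001, -0.001]
ft_force: [0.0, 0.7, -1.3]
width: 0.0139
```

>>> move_arm:
  deltas:
    - [-1,0,0,0,0]
    - [-1,0,0,0,0]
    - [-1,0,0,0,0]

```text
time: 8.52
ee_pos: [0.5266, -0.25, 0.2115]
eef_rot: [0.942, 0.335, -0.0, -0.0]
ft_force: [-0.2, 0.2, -2.3]
width: 0.0138
```

Run:
```python
from h import *
s=r.read_state(); print(s['time'],s['ee_pos'],s['eef_rot'],abs(s['joint_vel']).max().round(3),s['ft_force'],s['torque'],s['joint_positions'].round(2))
q=s['eef_rot'];print('yaw',np.degrees(2*np.arctan2(q[1],q[0])))
for c in ('wrist','top','scene'):
    im=r.camera(c); cv2.imwrite(f'pics/{c}4.png',im[:,:,::-1])
    if c!='scene':
        for l in ('cap','grip','lug'):
            for d in r.tip_of(c,l):
                p=towld(c,d['position'],s)
                if np.hypot(*(p[:2]-[.5275,-.249]))<.08: print(c,l,d['confidence'],p.round(4), 'tool',Ro.from_quat(q).inv().apply(p-s['ee_pos']).round(4))
```

```text
8.5167 [ 0.52658383 -0.24996892  0.21149424] [ 9.42118643e-01  3.35279517e-01 -2.35241447e-04 -2.31298393e-04] 0.008 [-0.20259317  0.16401615 -2.30381859] [-0.03689216 -0.00696767  0.03351722] [ 0.7   0.27 -0.4   1.58  0.11  1.32 -0.6 ]
yaw 39.17907447629993
wrist cap 0.56 [ 0.5211 -0.2532  0.1772] tool [-0.0063 -0.0009  0.0343]
wrist grip 0.85 [ 0.5231 -0.2489  0.232 ] tool [-0.002  -0.003  -0.0205]
wrist lug 0.78 [ 0.5556 -0.2264  0.1887] tool [0.0374 0.     0.0228]
top lug 0.54 [ 0.5558 -0.2279  0.1876] tool [0.0366 0.0014 0.0239]
```

View pics/wrist4.png

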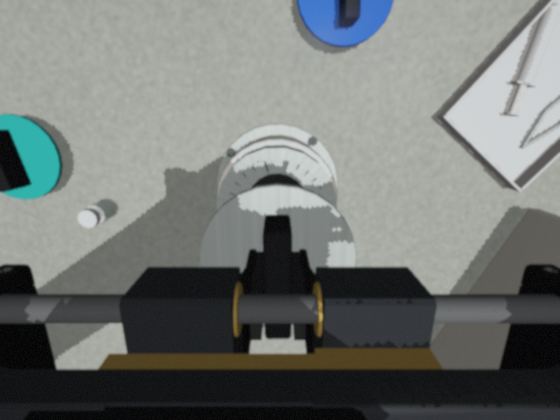

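View pics/scene4.png

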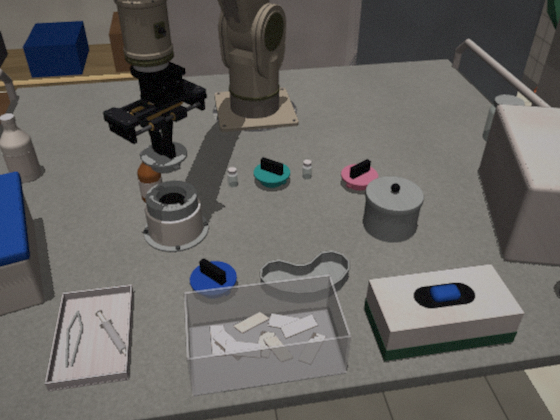

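Run:
```python
from h import *
s=r.read_state(); i=ci('wrist'); H=np.linalg.inv(i['hand_eye'])
im=cv2.imread('pics/wrist4.png')
for dx,col in ((0,(0,0,255)),(-.004,(0,255,0))):
    t=np.linspace(0,2*np.pi,200); P=np.c_[dx+.046*np.cos(t),.046*np.sin(t),np.full(200,.0058)]
    p=(H[:3,:3]@P.T).T+H[:3,3]; q=(i['K']@p.T).T; q=q[:,:2]/q[:,2:]
    cv2.polylines(im,[np.int32(np.round(q))],True,col,1)
cv2.imwrite('pics/o6.png',cv2.resize(im[150:300,180:380],None,fx=3.5,fy=3.5,interpolation=2))
b=cv2.imread('pics/top4.png'); 
e=s['ee_pos']; rr=rect(b,e[:2],e[2]-.0058,.06,s,500,'top'); cv2.circle(rr,(250,250),int(.046*500/.12),(0,0,255),1); cv2.imwrite('pics/o7.png',rr)
```

```text
(no output)
```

View pics/o6.png

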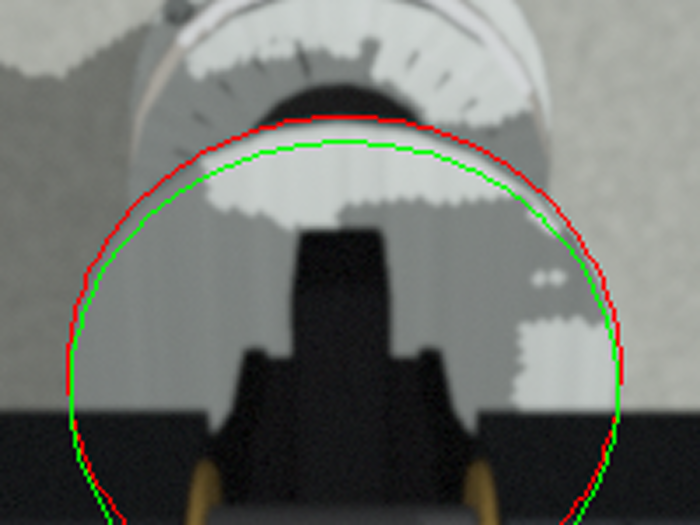

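View pics/o7.png

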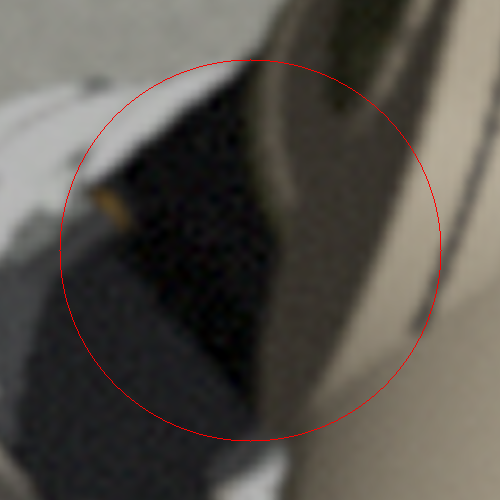

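Cap offset in the hand is about -1.5 mm along tool x. Correcting by +2 mm and descending to just above the bore.

>>> move_arm:
  deltas:
    - [-1,0.08,0.02,0.8,0]
    - [-1,0,0,0.8,0]
    - [-1,0,0,0.7,0]
    - [-1,0,0,0.4,0]
    - [-1,0,0,0.1,0]
    - [-1,0,0,0,0]
    - [-1,0,0,0,0]

```text
time: 9.55
ee_pos: [0.5292, -0.2494, 0.1428]
eef_rot: [0.942, 0.337, 0.0, 0.0]
ft_force: [0.5, -0.3, -1.4]
width: 0.0139
```

>>> move_arm:
  deltas:
    - [-1,0,0,0.06,0]
    - [-1,0,0,0.06,0]
    - [-1,0,0,0,0]

```text
time: 9.8
ee_pos: [0.5288, -0.2493, 0.1391]
eef_rot: [0.942, 0.337, 0.0, 0.0]
ft_force: [0.5, -0.2, -2.1]
width: 0.0139
```

>>> move_arm:
  deltas:
    - [-1,0,0,0.06,0]
    - [-1,0,0,0.06,0]
    - [-1,0,0,0,0]

```text
time: 10.05
ee_pos: [0.5285, -0.2492, 0.1355]
eef_rot: [0.942, 0.337, -0.0, -0.0]
ft_force: [-0.2, 0.2, -1.9]
width: 0.0137
```

>>> move_arm:
  deltas:
    - [-1,0,0,0.06,0]
    - [-1,0,0,0,0]

```text
time: 10.22
ee_pos: [0.5285, -0.2492, 0.134]
eef_rot: [0.942, 0.337, -0.0, -0.0]
ft_force: [-0.3, 0.5, -1.8]
width: 0.0138
```

>>> move_arm:
  deltas:
    - [-1,0,0,0.06,0]
    - [-1,0,0,0,0]

```text
time: 10.38
ee_pos: [0.5285, -0.2492, 0.1325]
eef_rot: [0.942, 0.337, -0.0, -0.0]
ft_force: [-0.5, -0.6, -1.6]
width: 0.0142
```

>>> move_arm:
  deltas:
    - [-1,0,0,0.06,0]
    - [-1,0,0,0,0]

```text
time: 10.55
ee_pos: [0.5285, -0.2492, 0.131]
eef_rot: [0.942, 0.337, -0.0, -0.0]
ft_force: [-0.8, -0.6, -1.2]
width: 0.0137
```

>>> move_arm:
  deltas:
    - [-1,0,0,0.06,0]
    - [-1,0,0,0,0]

```text
time: 10.72
ee_pos: [0.5285, -0.2492, 0.1295]
eef_rot: [0.942, 0.337, -0.0, -0.0]
ft_force: [0.5, -0.3, -1.7]
width: 0.0137
```

>>> move_arm:
  deltas:
    - [-1,0,0,0.05,0]
    - [-1,0,0,0,0]

```text
time: 10.88
ee_pos: [0.5286, -0.2492, 0.1284]
eef_rot: [0.942, 0.337, -0.0, -0.0]
ft_force: [-0.7, 0.3, -1.6]
width: 0.0135
```

>>> move_arm:
  deltas:
    - [-1,0,0,0.04,0]
    - [-1,0,0,0,0]

```text
time: 11.05
ee_pos: [0.5286, -0.2491, 0.1274]
eef_rot: [0.942, 0.337, -0.0, -0.0]
ft_force: [-0.2, 0.4, -1.8]
width: 0.014
```

>>> move_arm:
  deltas:
    - [-1,0,0,0.04,0]
    - [-1,0,0,0,0]

```text
time: 11.22
ee_pos: [0.5286, -0.2491, 0.1264]
eef_rot: [0.942, 0.337, -0.0, -0.0]
ft_force: [-0.2, 0.8, -0.9]
width: 0.0136
```

>>> move_arm:
  deltas:
    - [-1,0,0,0.04,0]
    - [-1,0,0,0,0]

```text
time: 11.38
ee_pos: [0.5286, -0.2491, 0.1254]
eef_rot: [0.942, 0.337, -0.0, -0.0]
ft_force: [0.1, 1.3, -1.2]
width: 0.0138
```

The lugs have entered the slots: the cap is at about 88.6 mm with no axial force. Carrying on to the seal.

>>> move_arm:
  deltas:
    - [-1,0,0,0.06,0]
    - [-1,0,0,0.04,0]
    - [-1,0,0,0,0]

```text
time: 11.63
ee_pos: [0.5285, -0.2491, 0.1227]
eef_rot: [0.942, 0.337, -0.0, -0.0]
ft_force: [-0.3, 1.3, -1.4]
width: 0.0136
```

>>> move_arm:
  deltas:
    - [-1,0,0,0.06,0]
    - [-1,0,0,0.04,0]
    - [-1,0,0,0,0]

```text
time: 11.88
ee_pos: [0.5287, -0.2491, 0.1205]
eef_rot: [0.942, 0.337, 0.0, -0.0]
ft_force: [-0.5, 1.5, -0.3]
width: 0.0138
```

>>> move_arm:
  deltas:
    - [-1,0,0,0.06,0]
    - [-1,0,0,0,0]

```text
time: 12.05
ee_pos: [0.5287, -0.2492, 0.1191]
eef_rot: [0.942, 0.337, 0.0, 0.0]
ft_force: [-1.5, 2.3, 1.6]
width: 0.0137
```

>>> move_arm:
  deltas:
    - [-1,0,-0.02,0.06,0]
    - [-1,0,0,0.04,0]
    - [-1,0,0,0,0]

```text
time: 12.3
ee_pos: [0.5287, -0.249, 0.1169]
eef_rot: [0.942, 0.337, 0.0, 0.0]
ft_force: [-0.4, 0.4, 4.3]
width: 0.0138
```

>>> move_arm:
  deltas:
    - [-1,0,0,0.04,0]
    - [-1,0,0,0.04,0]
    - [-1,0,0,0,0]

```text
time: 12.55
ee_pos: [0.5287, -0.2491, 0.115]
eef_rot: [0.942, 0.337, 0.0, 0.0]
ft_force: [-2.2, 0.9, 5.8]
width: 0.0142
```

>>> move_arm:
  deltas:
    - [-1,-0.01,-0.01,0.03,0]
    - [-1,0,0,0.03,0]
    - [-1,0,0,0,0]
    - [-1,0,0,0,0]

```text
time: 12.88
ee_pos: [0.5286, -0.2491, 0.1139]
eef_rot: [0.942, 0.337, 0.001, 0.001]
ft_force: [-0.8, 0.9, 8.0]
width: 0.0137
```

Run:
```python
from h import *
s=r.read_state(); print(s['time'],s['ee_pos'],s['ft_force'],s['torque'],s['joint_positions'].round(2))
```

```text
12.8833 [ 0.52864843 -0.24907126  0.11391727] [-0.82710198  0.92085765  7.98680593] [0.25737837 0.26287418 0.01866281] [ 0.68  0.35 -0.39  1.69  0.15  1.13 -0.63]
```

Pressed to 8.0 N on the wrist, about 9.6 N on the seal. Starting the clockwise turn in small steps and watching the forces.

>>> move_arm:
  deltas:
    - [-1,0,0,0.01,0.04]
    - [-1,0,0,0,0.04]
    - [-1,0,0,0,0.04]
    - [-1,0,0,0,0]

```text
time: 13.22
ee_pos: [0.5287, -0.249, 0.1138]
eef_rot: [0.97, 0.245, 0.001, 0.001]
ft_force: [-1.4, 0.1, 8.8]
width: 0.014
```

```bash
cat > st.py <<'E'
from h import *
s=r.read_state(); q=s['eef_rot']; print(s['time'],s['ee_pos'].round(4),s['ft_force'].round(1),'tool',Ro.from_quat(q).inv().apply(s['ft_force']).round(1),s['torque'].round(2),'yaw',np.degrees(2*np.arctan2(q[1],q[0])).round(1))
E
python3 st.py
```

```text
13.2167 [ 0.5287 -0.249   0.1138] [-1.4  0.1  8.8] tool [-1.2 -0.8 -8.8] [0.25 0.29 0.03] yaw 28.3
```

>>> move_arm:
  deltas:
    - [-1,0,0,0,0.06]
    - [-1,0,0,0,0.06]
    - [-1,0,0,0,0.06]
    - [-1,0,0,0,0]

```text
time: 13.55
ee_pos: [0.5288, -0.2492, 0.1138]
eef_rot: [0.995, 0.105, 0.001, 0.001]
ft_force: [-0.4, 1.1, 7.2]
width: 0.014
```

```bash
python3 st.py
```

```text
13.55 [ 0.5288 -0.2492  0.1138] [-0.4  1.1  7.2] tool [-0.1 -1.1 -7.2] [ 0.23  0.2  -0.04] yaw 12.0
```

>>> move_arm:
  deltas:
    - [-1,0,0,0.02,0.06]
    - [-1,0,0,0,0.06]
    - [-1,0,0,0,0.06]
    - [-1,0,0,0,0]

```text
time: 13.88
ee_pos: [0.5288, -0.2491, 0.1134]
eef_rot: [0.999, -0.037, 0.001, 0.0]
ft_force: [-0.5, 1.1, 8.2]
width: 0.0134
```

```bash
python3 st.py
```

```text
13.8833 [ 0.5288 -0.2491  0.1134] [-0.5  1.1  8.2] tool [-0.6 -1.  -8.2] [ 0.27  0.32 -0.05] yaw -4.2
```

>>> move_arm:
  deltas:
    - [-1,0,0,0,0.06]
    - [-1,0,0,0,0.06]
    - [-1,0,0,0,0.06]
    - [-1,0,0,0,0.06]
    - [-1,0,0,0,0.06]
    - [-1,0,0,0,0]

```text
time: 14.38
ee_pos: [0.5288, -0.2491, 0.1134]
eef_rot: [0.963, -0.269, 0.001, 0.0]
ft_force: [-0.6, 2.0, 9.5]
width: 0.014
```

```bash
python3 st.py
```

```text
14.3833 [ 0.5288 -0.2491  0.1134] [-0.6  2.   9.5] tool [-1.5 -1.4 -9.5] [ 0.33  0.4  -0.09] yaw -31.2
```

>>> move_arm:
  deltas:
    - [-1,0,0,0,0.04]
    - [-1,0,0,0,0.04]
    - [-1,0,0,0,0.03]
    - [-1,0,0,0,0]

```text
time: 14.72
ee_pos: [0.5287, -0.2489, 0.1133]
eef_rot: [0.937, -0.349, 0.001, 0.0]
ft_force: [-2.1, 2.6, 9.1]
width: 0.0138
```

```bash
python3 st.py
```

```text
14.7167 [ 0.5287 -0.2489  0.1133] [-2.1  2.6  9.1] tool [-3.3 -0.6 -9.1] [ 0.51  0.4  -0.01] yaw -40.9
```

>>> move_arm:
  deltas:
    - [-1,-0.02,0,0,0.02]
    - [-1,0,0,0,0.02]
    - [-1,0,0,0,0]

```text
time: 14.97
ee_pos: [0.5286, -0.2489, 0.1135]
eef_rot: [0.926, -0.378, 0.001, 0.0]
ft_force: [-0.3, -0.6, 8.2]
width: 0.0139
```

```bash
python3 st.py
```

```text
14.9667 [ 0.5286 -0.2489  0.1135] [-0.3 -0.6  8.2] tool [ 0.2  0.6 -8.2] [0.2  0.2  0.03] yaw -44.5
```

>>> move_arm:
  deltas:
    - [-1,0,0,0,0.02]
    - [-1,0,0,0,0]

```text
time: 15.13
ee_pos: [0.5285, -0.249, 0.1134]
eef_rot: [0.92, -0.393, 0.001, 0.0]
ft_force: [-0.6, 0.4, 9.1]
width: 0.0137
```

```bash
python3 st.py
```

```text
15.1333 [ 0.5285 -0.249   0.1134] [-0.6  0.4  9.1] tool [-0.7  0.1 -9.1] [0.18 0.27 0.18] yaw -46.2
```

>>> move_arm:
  deltas:
    - [-1,0,0,0,0.02]
    - [-1,0,0,0,0]

```text
time: 15.3
ee_pos: [0.5284, -0.2491, 0.1134]
eef_rot: [0.913, -0.407, 0.001, 0.0]
ft_force: [-0.2, 0.2, 8.8]
width: 0.0139
```

```bash
python3 st.py
```

```text
15.3 [ 0.5284 -0.2491  0.1134] [-0.2  0.2  8.8] tool [-0.2  0.  -8.8] [0.1  0.31 0.57] yaw -48.0
```

The stop is felt at about -46° with torque rising to 0.57 Nm, as predicted. Backing off about 6° to the notch middle and letting it rise.

>>> move_arm:
  deltas:
    - [-1,0,0,0,-0.04]
    - [-1,0,0,0,-0.035]
    - [-1,0,0,0,0]

```text
time: 15.55
ee_pos: [0.5285, -0.2491, 0.1135]
eef_rot: [0.937, -0.35, 0.001, 0.0]
ft_force: [-1.0, -0.1, 9.2]
width: 0.0137
```

```bash
python3 st.py
```

```text
15.55 [ 0.5285 -0.2491  0.1135] [-1.  -0.1  9.2] tool [-0.7  0.7 -9.2] [ 0.2   0.27 -0.  ] yaw -41.0
```

>>> move_arm:
  deltas:
    - [-1,0,0,-0.04,0]
    - [-1,0,0,-0.04,0]
    - [-1,0,0,0,0]

```text
time: 15.8
ee_pos: [0.5285, -0.2491, 0.1153]
eef_rot: [0.936, -0.352, 0.001, 0.0]
ft_force: [1.0, -0.1, 6.9]
width: 0.0137
```

>>> move_arm:
  deltas:
    - [-1,0,0,-0.03,0]
    - [-1,0,0,-0.03,0]
    - [-1,0,0,0,0]

```text
time: 16.05
ee_pos: [0.5284, -0.249, 0.1166]
eef_rot: [0.936, -0.352, 0.001, 0.0]
ft_force: [1.8, 0.2, 5.0]
width: 0.0139
```

```bash
python3 st.py
```

```text
16.05 [ 0.5284 -0.249   0.1166] [1.8 0.2 5. ] tool [ 1.2 -1.3 -5. ] [-0.11 -0.3   0.05] yaw -41.2
```

>>> move_arm:
  deltas:
    - [-1,0,0,-0.03,0]
    - [-1,0,0,-0.02,0]
    - [-1,0,0,0,0]

```text
time: 16.3
ee_pos: [0.5281, -0.2488, 0.1174]
eef_rot: [0.936, -0.352, 0.001, 0.0]
ft_force: [2.0, -1.9, 3.5]
width: 0.0142
```

>>> move_arm:
  deltas:
    - [-1,0,0,-0.02,0]
    - [-1,0,0,0,0]

```text
time: 16.47
ee_pos: [0.5278, -0.2486, 0.1176]
eef_rot: [0.936, -0.352, 0.0, 0.0]
ft_force: [2.2, -1.8, 3.6]
width: 0.0138
```

>>> move_arm:
  deltas:
    - [-1,0,0,-0.02,0]
    - [-1,0,0,0,0]

```text
time: 16.63
ee_pos: [0.5275, -0.2485, 0.1177]
eef_rot: [0.936, -0.352, -0.0, 0.0]
ft_force: [3.9, -1.7, 0.8]
width: 0.0137
```

```bash
python3 st.py
```

```text
16.6333 [ 0.5275 -0.2485  0.1177] [ 3.9 -1.7  0.8] tool [ 4.1 -1.3 -0.8] [-0.45 -0.94  0.01] yaw -41.2
```

It meets the notch roof at about 80.8 mm. Easing the tug slightly, then letting go.

>>> move_arm:
  deltas:
    - [-1,0.02,0,0.02,0]
    - [-1,0,0,0,0]
    - [-1,0,0,0,0]

```text
time: 16.88
ee_pos: [0.5277, -0.2486, 0.1175]
eef_rot: [0.936, -0.352, -0.0, -0.0]
ft_force: [0.6, -0.7, 3.1]
width: 0.0141
```

```bash
python3 st.py
```

```text
16.8833 [ 0.5277 -0.2486  0.1175] [ 0.6 -0.7  3.1] tool [ 0.9  0.1 -3.1] [-0.03 -0.13  0.02] yaw -41.2
```

>>> move_arm:
  deltas:
    - [0,0,0,0,0]
    - [0,0,0,0,0]
    - [0,0,0,0,0]
    - [0,0,0,0,0]
    - [0,0,0,0,0]
    - [0,0,0,0,0]
    - [0,0,0,0,0]
    - [0,0,0,0,0]

```text
time: 17.55
ee_pos: [0.528, -0.2487, 0.1175]
eef_rot: [0.936, -0.352, 0.0, 0.0]
ft_force: [-0.2, 0.9, -0.2]
width: 0.0431
```

```bash
python3 st.py
```

```text
17.55 [ 0.528  -0.2487  0.1175] [-0.2  0.9 -0.2] tool [-0.7 -0.5  0.2] [ 0.14  0.08 -0.  ] yaw -41.2
```

Released. Going straight up and clearing the view to check.

>>> move_arm:
  deltas:
    - [0,0,0,-0.3,0]
    - [0,0,0,-0.7,0]
    - [0,0,0,-1,0]
    - [0,0,0,-1,0]
    - [0,0,0,-1,0]
    - [0,0,0,-1,0]
    - [0,0,0,-1,0]
    - [0,0,0,0,0]
    - [0,0,0,0,0]

```text
time: 18.3
ee_pos: [0.5287, -0.249, 0.2696]
eef_rot: [0.936, -0.352, 0.002, 0.0]
ft_force: [0.4, 0.2, -1.0]
width: 0.0437
```

>>> move_arm:
  deltas:
    - [0,-0.8,-0.6,0,0]
    - [0,-0.8,-0.6,0,0]
    - [0,-0.8,-0.6,0,0]
    - [0,-0.8,-0.6,0,0]
    - [0,-0.8,-0.6,0,0]
    - [0,-0.8,-0.6,0,0]
    - [0,0,0,0,0]
    - [0,0,0,0,0]
    - [0,0,0,0,0]

```text
time: 19.05
ee_pos: [0.4966, -0.1027, 0.267]
eef_rot: [0.936, -0.352, -0.0, 0.0]
ft_force: [0.7, -0.5, 0.0]
width: 0.0436
```

```bash
python3 st.py
python3 - <<'E'
from h import *
s=r.read_state()
for c in ('top','scene','wrist'):
    im=r.camera(c); cv2.imwrite(f'pics/{c}5.png',im[:,:,::-1])
    for l in ('cap','grip','vial_a','bottle','dish'):
        for d in r.tip_of(c,l):
            p=towld(c,d['position'],s)
            if l not in('cap','grip') or np.hypot(*(p[:2]-[.5275,-.249]))<.08: print(c,l,d['confidence'],p.round(4))
b=cv2.imread('pics/top5.png'); a=rect(b,(.5275,-.2487),.142,.07,s,400,'top')
w=cv2.imread('pics/wrist5.png'); a2=rect(w,(.5275,-.25),.142,.07,s,400)
for i in(a,a2): cv2.line(i,(200,200),(int(200+400/.14*.03*np.sin(np.radians(41))),int(200-400/.14*.03*np.cos(np.radians(41)))),(0,255,0),1)
cv2.imwrite('pics/o8.png',np.hstack([a,a2]))
sc=cv2.imread('pics/scene5.png'); cv2.imwrite('pics/o9.png',cv2.resize(sc[130:260,100:260],None,fx=4.5,fy=4.5,interpolation=2))
E
```

```text
19.05 [ 0.4966 -0.1027  0.267 ] [ 0.7 -0.5  0. ] tool [ 0.8 -0.1 -0. ] [ 0.09  0.04 -0.03] yaw -41.2
top cap 0.89 [ 0.5293 -0.2473  0.0828]
top grip 0.87 [ 0.5283 -0.2466  0.1348]
top vial_a 0.52 [ 0.373   0.0829 -0.004 ]
top bottle 0.62 [ 0.3964 -0.3029 -0.0044]
top dish 0.75 [ 0.7412  0.0035 -0.0021]
top dish 0.71 [ 0.5557 -0.2697  0.0936]
scene cap 0.84 [ 0.5301 -0.2481  0.0761]
scene grip 0.6 [ 0.5304 -0.2452  0.1307]
scene grip 0.39 [ 0.5252 -0.2496  0.1039]
scene vial_a 0.61 [ 0.3773  0.0829 -0.0014]
scene vial_a 0.46 [ 0.3769 -0.1044  0.001 ]
scene bottle 0.83 [ 3.977e-01 -3.033e-01  3.000e-04]
scene dish 0.56 [0.74   0.0027 0.0031]
wrist cap 0.79 [ 0.5226 -0.2523  0.0807]
wrist grip 0.74 [ 0.525  -0.2507  0.1371]
wrist vial_a 0.78 [ 0.3736  0.0797 -0.001 ]
wrist vial_a 0.78 [ 0.3728 -0.1044  0.0031]
wrist bottle 0.61 [ 0.3927 -0.3032  0.0015]
wrist dish 0.91 [7.391e-01 6.900e-03 5.000e-04]
```

View pics/o8.png

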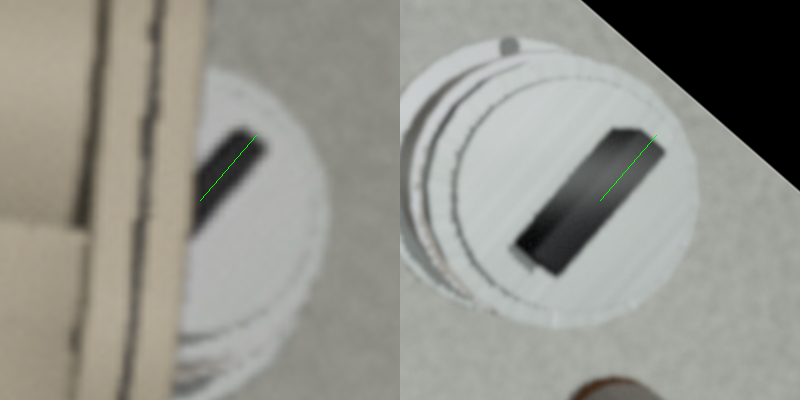

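View pics/o9.png

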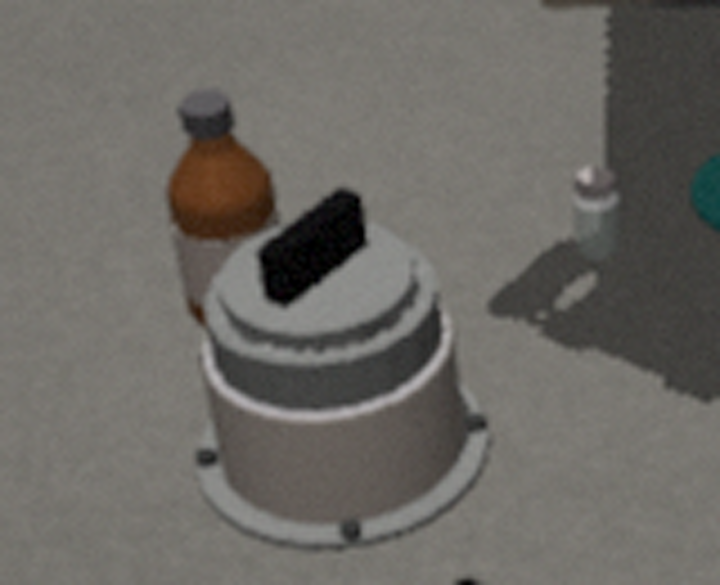

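The pictures show the cap flat and centred, with its bar at about -41° at the notch direction. The bottle, dish and vials read where they stood before. Handing in.

```bash
python3 -c "
from bench import r
print(r.close_job())"
```

```text
the job is handed in; nothing more can be done
None
```

I fitted the steel cap into the sharps canister, turned it to its stop, and let it rise into the locked notch. I then released it and handed the job in at about 19 s of the 72 s allowed; no verdict was reported.

- **Fit:** I found the true slot direction in the pictures, about 39.5° against roughly 31° nominal. The lugs went into the slots without meeting the flange.
- **Press and turn:** I pressed with about 8–9.5 N at the wrist and turned clockwise. At about -46° the torque rose to 0.57 Nm, which marked the stop.
- **Lock:** I turned back about 6° to the notch middle and let the cap come up. It met the notch roof with its origin at about 80.8 mm, and I released it there.

**Last checks:**
- **Cap:** it looks upright and centred, with its bar at about -41°. That is roughly 8° from nominal, within the 19° (0.33 rad) allowed.
- **Cap height:** the networks' readings ranged from 76 to 83 mm, which is coarser than the lock window of 79.6 to 83.4 mm. I relied on the hand's own 80.8 mm and on feeling the roof.
- **Bystanders:** the bottle, one vial and the dish read within a few mm of their places at the start. In the last top picture the network did not report the second vial, but the scene and wrist cameras did, at its old place.
- **Gripper:** it was open and clear of everything.

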